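Park the lock screw of a gauging slide and run the ring in

ROBOT

A 7-joint arm with a two-finger parallel gripper is mounted at the origin on the work surface. World frame = base frame: x ahead of the robot, y to its left, z up, the work surface at z = 0. Lengths are in m, angles in rad, forces in N, time in s.
With the tool pointing down it reaches from about 0.4 to 0.925 m from the base axis. Payload 5.6 kg.
Tool frame: the origin (TCP) lies at the very end of the fingers, on their centre line; the grasp point (between the pads) lies 19 mm behind it; z points along the fingers, x is the direction in which the jaws open and shut, and the axes are right-handed (so a half turn about z gives the same grasp; the last joint's range is limited). The gripper opens to 85 mm and grips with 20 to 120 N. Pads are 22 mm wide; open, the fingers measure 114 mm over their backs; the gripper's body (76 mm by 85 mm) begins 54 mm behind the grasp point. The pads swing forward as they close: fully open they stand 13 mm farther back than shut.
Start: joints at [-1.227, 0.468, -0.012, 1.603, 0.006, 1.071, -0.056], TCP at [0.245, 0.602, 0.231] pointing down, gripper open.
Joint ranges: [-2.53, 2.53], [-0.31, 2.02], [-1.57, 1.55], [0.28, 2.44], [-1.29, 4.43], [0.15, 1.84], [-2.92, 2.92]. Speed limits (rad/s): [2.57, 2.57, 3.14, 3.14, 3.14, 3.14, 3.14].

INTERFACE

Orientations are given as a unit quaternion [w, x, y, z].
In Python, from station import manip gives the robot as it stands.
- The arm moves only by the tool jog_arm, never from a script. Its argument "plan" is a list of rows, each a list of 3 entries, a list of its own where there are three numbers: the shift along the tool's x, y, z in m, then the turn, a rotation vector about the tool's x, y, z in degrees, then the opening, from -1 (shut) to 1 (fully open). A call has 1 to 20 rows; each row is the pose to reach, as a shift and turn from the pose measured when the call began, along the tool's axes at that moment; what a row does not reach only later rows make up. A row lasts 1/8 s, in which the tool goes at most 62.5 mm and 10.7 degrees, less where a joint would pass 70% of its speed; a pose out of reach is approached as far as the arm can. A call with a gripper value outside its range is refused whole. The fingers move at their own pace and stop on an object; the grip force is fixed at half the most. Time passes only in rows, so rows that repeat a pose let the fingers close. It gives the time, the measured TCP pose, the force and the opening at its end, in the units of the state.
- manip.sense(): the state, without advancing time (a new reading comes with each control period).
- manip.read_camera(name): name is "scene" or "side" or "wrist"; returns the picture (384x512x3 uint8, red, green, blue); there is no depth.
- manip.get_calibration(name): a dict with "fx", "fy", "cx", "cy" (pixels), "R" (3x3) and "t" (3): a world point X has camera coordinates R X + t. Camera axes: x right, y down, z forward; pixel columns grow to the right and rows downward; lengths in m; the calibration is good to about 2 mm. A picture is of the moment at which its call begins: read the wrist's pose just before it. get_calibration takes no time and is no camera call; for the wrist camera it gives the pose at the moment of the call.
- manip.close_job(): hands the job in, once; it reports no verdict.
The state is a dict: "time": time; "joint_positions": joint angles; "qd": joint speeds; "tau": joint torques, N m; "eef_pos": TCP position; "ee_rot": TCP orientation; "wrist_force": force on the tool from outside, world axes, zero at the start; "wrist_torque": the same for the moment, N m; "opening": finger opening in m.
Only numpy, scipy, OpenCV 4.12 (cv2) and the standard library are available. Lean on these libraries where they do the work, as an engineer would, in place of code of your own. Each camera call takes 0.05 s, during which the arm holds its last target.

TASK

Free the gauging slide: pull its spring-loaded captive lock screw straight up until it meets its parking thread, then drive it anticlockwise (seen from above) right round to its stop, so that it stays up by itself. Then push the carriage gently (its upright lip is there for that) all the way to its end stop, so that the steel ring lying on it stands between the two gauge heads. Do not touch the ring, let it ride flat near the middle of the carriage, do not slam the carriage, and leave everything else on the bench alone.

Things in the scene. Friction and masses are not known exactly. Their poses are not given: they have to be found in the camera images.
- unit: the gauging slide, fixed to the bench: black base plate 300 x 300 x 12 mm (x -160 to +140, y -150 to +150 mm) with two steel rails. Origin on the bench under the rails' middle line; x is the way the carriage slides when pushed, z up. At x 5, y -127 and +127 mm stand grey gauge heads 56 x 40 mm, 95 mm high. A dark bracket (46 mm long, y 64 to 116, top 70 mm high) at x -85 carries the lock screw
- push_lip (a point): middle of the rear (-x) face of the carriage's upright aluminium lip, 78 mm above the bench; axes parallel to the unit's; moves with the carriage. The lip is 110 mm wide (y), 6 mm thick, from 50 to 85 mm above the bench. Behind it are only the rail tops (38 mm above the bench) and base plate for 10 mm, then the bench. Push here along the unit's +x
- carriage_mid (a point): middle of the carriage's flat aluminium top (130 along x by 120 mm), 50 mm above the bench, 65 mm ahead of the lip's rear face; moves with the carriage
- carriage (a joint): travel of the carriage along the unit's +x in m: 0 at the start (locked), 0.09 at its end stop, with the ring between the gauge heads. Takes about 3 N to push slowly and stays where it is left. The screw's stem stands in a hole in the carriage's ear and blocks it (1.5 mm play) until raised by 6 mm
- knob_grip (a point): on the lock screw's vertical axis (unit x -85, y +85 mm), 107 mm above the bench when down: where to grip its round black knurled knob, 28 mm across, 30 mm tall (88 to 118 mm above the bench when down). Fingers may reach down to 86 mm above the bench (the thread collar below is 38 mm across, 83 mm high). Free all round. z is the axis; x turns with the knob, marked by a steel rib on its top
- lock_lift (a joint): height of the lock screw in m: 0 down (locking), 0.014 upper stop. A spring pulls it down, 4 N at 0, 8.5 N at 0.011. Raised 7 mm or more it can be turned. The thread is one rising flank that carries its pin: about 0.006 at the beginning, about 0.010 at the end (level there); nothing stops it being held higher while turning, so pull 9 to 12 mm and keep that while turning
- lock_turn (a joint): turn of the lock screw in rad, anticlockwise seen from above positive: starts between 0 and 0.4, 2.6 is its stop (fully driven), so it takes two or more grasps. Needs under 0.1 N m. The thread carries it from about 0.9 on: let go there, it stays up by friction; let go earlier, it springs down. While down it turns only up to about 0.6
- work_ring: steel ring, outer diameter 60, inner 42, height 20 mm, 0.14 kg, lying loose near the middle of the carriage's top. Origin at the centre of its underside
- spare_ring: bystander: steel ring 52 mm across, 16 mm high, on the bench. Origin under its centre
- gauge_block: bystander: steel block 35 x 30 x 20 mm on the bench. Origin under its centre
- caliper: bystander: caliper 200 mm long lying on the bench. Origin under its beam's middle
- screwdriver: bystander: screwdriver 170 mm long lying on the bench. Origin under its middle
- cleaner: bystander: bottle 48 mm across, 120 mm tall. Origin under its centre
- mouse: bystander: round black computer mouse 62 mm across, 35 mm high. Origin under its centre
There are look-alikes about, which are no part of the job. What is shaped like the work_ring but brown is not meant.

How it is judged:
On the way, in this order (a step that is already met when the one before it is completed fails the run):
1. the lock screw is up on its thread and driven to its stop, the carriage still at its start (value of joint lock_turn above 2.3 rad and value of joint lock_lift above 0.008 m and value of joint carriage below 0.01 m), for 0.2 s.
2. the carriage is pushed home (value of joint carriage above 0.086 m), for 0.2 s.
At the end, for the whole second after the job is handed in: The carriage is within 4 mm of its end stop (travel over 86 mm), the lock screw stays up by itself (raised over 8 mm, turned over 2.3 rad), and the ring lies flat and still on the carriage, its centre within 20 mm of the carriage's middle (value of joint carriage above 0.086 m and value of joint lock_turn above 2.3 rad and value of joint lock_lift above 0.008 m and distance between work_ring and carriage_mid below 0.02 m and angle between work_ring's own z axis and vertical below 0.1 rad and linear speed of work_ring below 0.02 m/s); the robot touches nothing.
It fails at once if the robot touches the ring on the carriage (contact force between any of the fingers, the arm and work_ring above 0.5 N).
It fails at once if the carriage is slammed (faster than 0.35 m/s) (velocity of joint carriage above 0.35 m/s).
It fails at once if a bystander is shifted by more than 30 mm (distance of any of spare_ring, gauge_block, caliper, screwdriver, cleaner, mouse from where it was at the start of the episode above 0.03 m).
It also fails if it takes over 61 s, if anything falls off the work surface, if the arm or the gripper's body presses on something with over 40 N, if the wrist force passes 120 N, or if a joint passes its speed limit or range.

## Working session

There is one attempt and no reset: what is moved stays moved. The work goes in short steps, Python scripts to look and compute and a tool call to move; the robot and the scene stay as the last step left them, time stands still between calls to the robot, and variables do not carry over. Pictures are saved under pics/ and viewed, and the job is handed in when it is done.

Besides the shell and the picture viewer there is one more tool, called after ">>>" as name(argument=value, ...), one argument or row to a line, values as JSON. jog_arm: Moves the arm, as the interface text tells. Its arguments: {"type":"object","properties":{"plan":{"type":"array"}},"required":["plan"]}

```bash
mkdir -p pics; ls
python3 - <<'E'
from station import manip
import cv2
s=manip.sense();print({k:s[k] for k in('time','eef_pos','ee_rot','opening')})
for n in('scene','side'):
    im=manip.read_camera(n);cv2.imwrite(f'pics/{n}0.png',im[:,:,::-1])
    c=manip.get_calibration(n);print(n,c)
E
```

```text
pics
{'time': 0.0, 'eef_pos': array([0.24502825, 0.60144422, 0.23033477]), 'ee_rot': array([ 5.40544630e-04,  8.29843140e-01,  5.57996043e-01, -6.97743124e-04]), 'opening': 0.08531807158542676}
scene {'fx': 369.8797798215044, 'fy': 369.8797798215044, 'cx': 256.6667317291808, 'cy': 186.9850255003372, 'R': array([[-0.43258029,  0.90158511,  0.00431026],
       [ 0.74700188,  0.36108001, -0.55821987],
       [-0.50483907, -0.23825514, -0.82968187]]), 't': array([ 0.19610737, -0.36799732,  1.36862758])}
side {'fx': 487.7431790005203, 'fy': 487.7431790005203, 'cx': 255.09136040073088, 'cy': 186.34603312747134, 'R': array([[ 0.96420161, -0.2651003 , -0.00609055],
       [-0.14414121, -0.50470358, -0.85117425],
       [ 0.22257263,  0.82158148, -0.52484788]]), 't': array([-0.4771776 ,  0.18242259,  1.06347017])}
```

View pics/scene0.png

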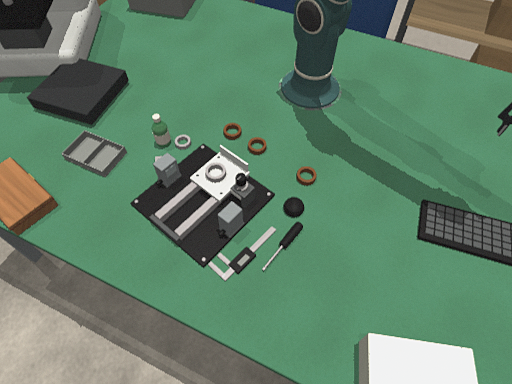

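View pics/side0.png

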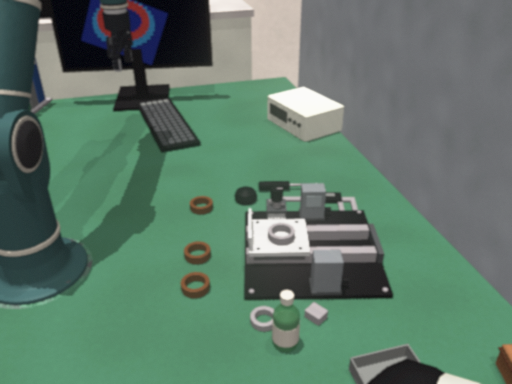

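Run:
```python
import cv2
a=cv2.imread('pics/scene0.png')[135:275,120:285];cv2.imwrite('pics/za.png',cv2.resize(a,None,fx=4,fy=4,interpolation=cv2.INTER_CUBIC))
a=cv2.imread('pics/side0.png')[170:310,235:400];cv2.imwrite('pics/zb.png',cv2.resize(a,None,fx=4,fy=4,interpolation=cv2.INTER_CUBIC))
```

```text
(no output)
```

View pics/za.png

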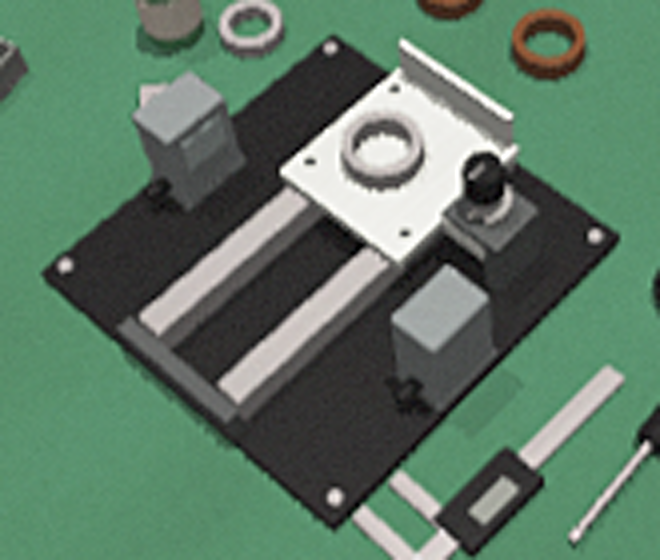

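View pics/zb.png

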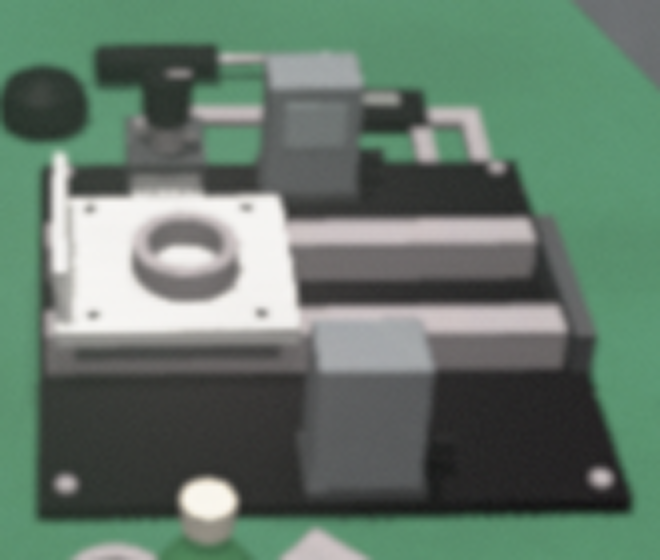

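```bash
cat > h.py <<'E'
import numpy as np,cv2
from station import manip
def proj(c,P):
    q=np.asarray(P)@c['R'].T+c['t'];return np.stack([c['fx']*q[:,0]/q[:,2]+c['cx'],c['fy']*q[:,1]/q[:,2]+c['cy']],1)
def ray(c,uv,z):
    uv=np.atleast_2d(uv);d=np.stack([(uv[:,0]-c['cx'])/c['fx'],(uv[:,1]-c['cy'])/c['fy'],np.ones(len(uv))],1)@c['R'];o=-c['R'].T@c['t']
    return o+d*((z-o[2])/d[:,2])[:,None]
E
python3 - <<'E'
from h import *
L=np.array([[-160,-150],[-160,150],[140,150],[140,-150]])/1e3
A=np.array([[335,37],[618,238],[335,527],[43,272]])/4+[120,135]-.4
B=np.array([[37,513],[43,165],[517,163],[630,507]])/4+[235,170]-.4
def fit(L,W):
    l=L-L.mean(0);w=W-W.mean(0)
    th=np.arctan2((l[:,0]*w[:,1]-l[:,1]*w[:,0]).sum(),(l*w).sum());R=np.array([[np.cos(th),-np.sin(th)],[np.sin(th),np.cos(th)]])
    t=W.mean(0)-R@L.mean(0);return th,t,np.abs(W-(L@R.T+t)).max(1)
Ws=[]
for n,p in(('scene',A),('side',B)):
    W=ray(manip.get_calibration(n),p,.012)[:,:2];Ws.append(W);print(n,W.round(4).tolist(),fit(L,W))
th,t,e=fit(np.r_[L,L],np.r_[Ws[0],Ws[1]]);print(th,t,e)
R=np.array([[np.cos(th),-np.sin(th)],[np.sin(th),np.cos(th)]])
k=R@[-.085,.085]+t; lip=R@[-.075-.0,0]+t
print('knob',k)
# knob top z .118 in pictures
for n in('scene','side'):
    c=manip.get_calibration(n);print(n,'knobtop px',proj(c,[[*k,.118],[*k,.088]]))
    T=np.array([[485,160]])/4+[120,135] if n=='scene' else np.array([[168,70]])/4+[235,170]
    print('seen',T)
E
```

```text
scene [[0.4158, -0.2097], [0.493, 0.076], [0.7782, 0.0015], [0.7013, -0.2876]] (np.float64(-0.26148223418884264), array([ 0.60672858, -0.10754251]), array([0.00243828, 0.00269753, 0.00253394, 0.00192432]))
side [[0.4123, -0.2164], [0.491, 0.0784], [0.779, -0.0012], [0.6978, -0.2925]] (np.float64(-0.26580907128753306), array([ 0.60466654, -0.11053948]), array([0.00317403, 0.00221754, 0.00141104, 0.00257564]))
-0.26366023174355374 [ 0.60569754 -0.10904114] [0.00369437 0.00264505 0.00216868 0.00274069 0.00425619 0.0009667
 0.00094602 0.00399646]
knob [ 0.54578729 -0.00482616]
scene knobtop px [[240.39459367 176.62533367]
 [240.74436048 182.94328398]]
seen [[241.25 175.  ]]
side knobtop px [[276.72374119 188.85192173]
 [276.50212194 199.79237195]]
seen [[277.  187.5]]
```

>>> jog_arm(
  plan=[
    [[-0.224, 0.253, 0], [0, 0, 0], 1],
    [[-0.224, 0.253, 0], [0, 0, 0], 1],
    [[-0.224, 0.253, 0], [0, 0, 0], 1],
    [[-0.224, 0.253, 0], [0, 0, 0], 1],
    [[-0.448, 0.507, 0], [0, 0, 0], 1],
    [[-0.448, 0.507, 0], [0, 0, 0], 1],
    [[-0.448, 0.507, 0], [0, 0, 0], 1],
    [[-0.448, 0.507, 0], [0, 0, 0], 1],
    [[-0.448, 0.507, 0], [0, 0, 0], 1],
    [[-0.448, 0.507, 0], [0, 0, 0], 1],
    [[-0.448, 0.507, 0], [0, 0, 0], 1],
    [[-0.448, 0.507, 0], [0, 0, 0], 1],
    [[-0.448, 0.507, 0], [0, 0, 0], 1],
    [[-0.448, 0.507, 0], [0, 0, 0], 1],
  ],
)

```text
time: 1.85
eef_pos: [0.545, -0.003, 0.231]
ee_rot: [0.0, 0.829, 0.559, -0.001]
wrist_force: [0.4, -0.9, -0.6]
opening: 0.0856
```

Run:
```python
from h import *
s=manip.sense();print({k:s[k].round(4) for k in('joint_positions','eef_pos','ee_rot','wrist_force')},s['time'],s['opening'])
c=manip.get_calibration('wrist');im=manip.read_camera('wrist');cv2.imwrite('pics/w1.png',im[:,:,::-1]);print(c)
print(proj(c,[[.5458,-.0048,.118]]))
```

```text
{'joint_positions': array([-0.3224,  0.2929,  0.3213,  1.8792, -0.1084,  0.9876,  1.2326]), 'eef_pos': array([ 0.545, -0.003,  0.231]), 'ee_rot': array([ 0.000e+00,  8.291e-01,  5.591e-01, -7.000e-04]), 'wrist_force': array([ 0.4187, -0.8592, -0.5551])} 1.85 0.08558884989737779
{'fx': 269.92340660491857, 'fy': 269.92340660491857, 'cx': 252.6503403783723, 'cy': 192.44189558532062, 'R': array([[ 3.73658937e-01,  9.27565894e-01, -7.14360713e-04],
       [ 8.92690281e-01, -3.59400298e-01,  2.71910808e-01],
       [ 2.51958450e-01, -1.02239606e-01, -9.62322193e-01]]), 't': array([-0.2009104 , -0.52165073,  0.24104203])}
[[251.12130553 191.82195759]]
```

View pics/w1.png

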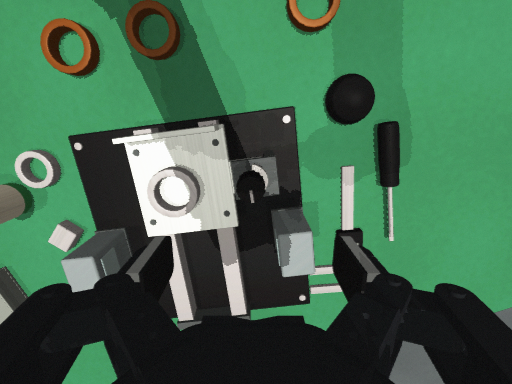

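Run:
```python
import cv2
a=cv2.imread('pics/w1.png')[100:250,110:310];cv2.imwrite('pics/zw.png',cv2.resize(a,None,fx=4,fy=4,interpolation=cv2.INTER_CUBIC))
```

```text
(no output)
```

View pics/zw.png

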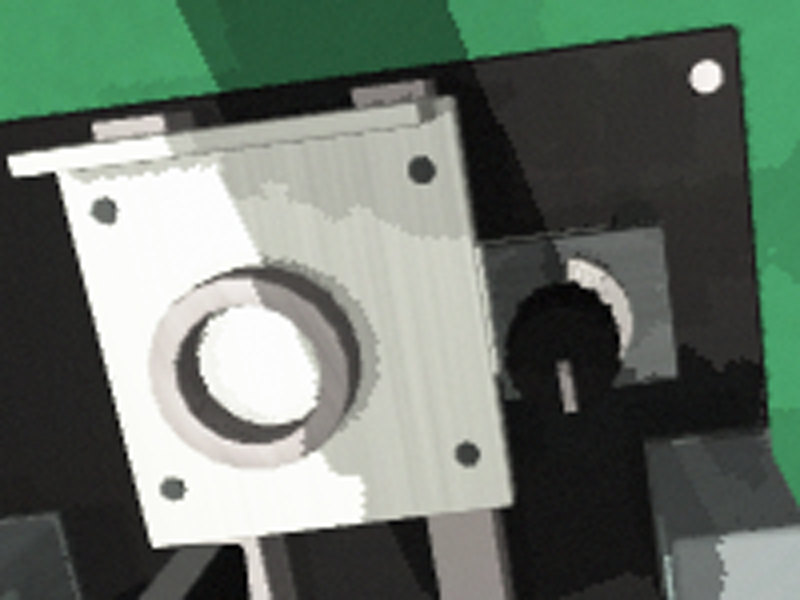

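>>> jog_arm(
  plan=[
    [[-0.001, 0.001, 0.0], [0, 0, 10], 0.3],
    [[-0.001, 0.001, 0.01], [0, 0, 20], 0.3],
    [[-0.001, 0.001, 0.03], [0, 0, 30], 0.3],
    [[-0.001, 0.001, 0.04], [0, 0, 40], 0.3],
    [[-0.001, 0.001, 0.05], [0, 0, 50], 0.3],
    [[-0.001, 0.001, 0.06], [0, 0, 60], 0.3],
    [[-0.001, 0.001, 0.07], [0, 0, 70], 0.3],
    [[-0.001, 0.001, 0.08], [0, 0, 80], 0.3],
    [[-0.001, 0.001, 0.08], [0, 0, 83], 0.3],
    [[-0.001, 0.001, 0.08], [0, 0, 83], 0.3],
  ],
)

```text
time: 3.15
eef_pos: [0.5454, -0.0031, 0.151]
ee_rot: [0.0, 0.992, -0.129, -0.001]
wrist_force: [-0.2, -0.3, -0.1]
opening: 0.0558
```

Run:
```python
from h import *
s=manip.sense();print({k:s[k].round(4) for k in('joint_positions','eef_pos','ee_rot','wrist_force')},s['time'],s['opening'])
c=manip.get_calibration('wrist');im=manip.read_camera('wrist')
p=proj(c,[[.5455,-.0045,.118]]);print(p)
cv2.imwrite('pics/w2.png',im[:,:,::-1])
```

```text
{'joint_positions': array([-0.5199,  0.4327,  0.5837,  1.959 , -0.3143,  0.8409, -0.0253]), 'eef_pos': array([ 0.5454, -0.0031,  0.151 ]), 'ee_rot': array([ 4.000e-04,  9.916e-01, -1.293e-01, -5.000e-04]), 'wrist_force': array([-0.1598, -0.2949, -0.0747])} 3.15 0.055816258206596664
[[254.73651603 221.2775108 ]]
```

View pics/w2.png

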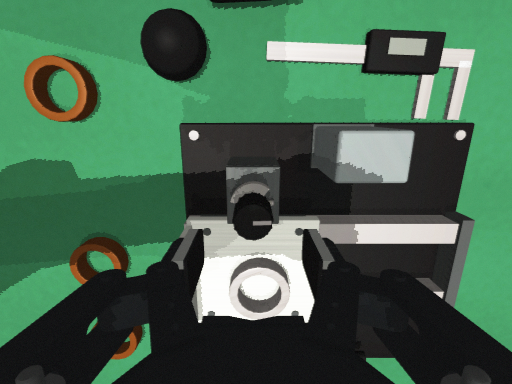

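>>> jog_arm(
  plan=[
    [[0, 0.001, 0.03], [0, 0, 0], 0.3],
    [[0, 0.001, 0.05], [0, 0, 0], 0.3],
    [[0, 0.001, 0.061], [0, 0, 0], 0.3],
    [[0, 0.001, 0.061], [0, 0, 0], 0.3],
    [[0, 0.001, 0.061], [0, 0, 0], 0],
  ],
)

```text
time: 3.82
eef_pos: [0.5459, -0.0044, 0.0909]
ee_rot: [0.0, 0.992, -0.129, 0.0]
wrist_force: [-0.1, 0.0, 0.5]
opening: 0.0428
```

>>> jog_arm(
  plan=[
    [[0, 0, 0], [0, 0, 0], -0.2],
    [[0, 0, 0], [0, 0, 0], -0.4],
    [[0, 0, 0], [0, 0, 0], -1],
    [[0, 0, 0], [0, 0, 0], -1],
    [[0, 0, 0], [0, 0, 0], -1],
  ],
)

```text
time: 4.45
eef_pos: [0.5457, -0.0041, 0.0919]
ee_rot: [-0.0, 0.992, -0.129, 0.0]
wrist_force: [-2.9, 0.2, 6.2]
opening: 0.0263
```

Run:
```python
from h import *
s=manip.sense();print({k:s[k].round(4) for k in('joint_positions','eef_pos','ee_rot','wrist_force','wrist_torque')},s['time'],s['opening'])
im=manip.read_camera('wrist')
cv2.imwrite('pics/w3.png',im[:,:,::-1])
```

```text
{'joint_positions': array([-0.4693,  0.5236,  0.5291,  1.9901, -0.3903,  0.7274,  0.0385]), 'eef_pos': array([ 0.5457, -0.0041,  0.0919]), 'ee_rot': array([-3.000e-04,  9.916e-01, -1.291e-01,  1.000e-04]), 'wrist_force': array([-2.8933,  0.1758,  6.1832]), 'wrist_torque': array([ 0.1082,  0.6645, -0.0074])} 4.45 0.026265505081978766
```

View pics/w3.png

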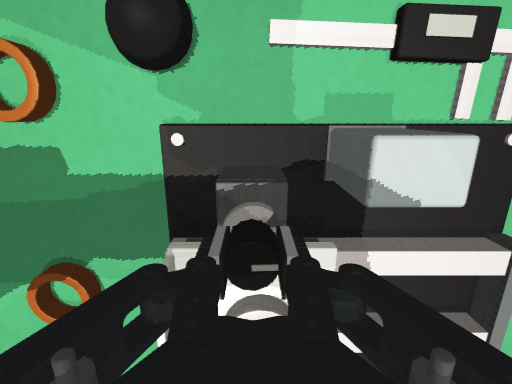

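>>> jog_arm(
  plan=[
    [[0, 0, -0.004], [0, 0, 0], -1],
    [[0, 0, -0.008], [0, 0, 0], -1],
    [[0, 0, -0.012], [0, 0, 0], -1],
    [[0, 0, -0.012], [0, 0, 0], -1],
  ],
)

```text
time: 5.0
eef_pos: [0.5454, -0.0041, 0.1037]
ee_rot: [-0.0, 0.992, -0.129, -0.0]
wrist_force: [-0.5, -0.4, -9.3]
opening: 0.0266
```

Run:
```python
from h import *
s=manip.sense();print({k:s[k].round(4) for k in('joint_positions','eef_pos','ee_rot','wrist_force','wrist_torque')},s['time'],s['opening'])
im=manip.read_camera('wrist')
cv2.imwrite('pics/w4.png',im[:,:,::-1])
```

```text
{'joint_positions': array([-0.4798,  0.5047,  0.5413,  1.9855, -0.375 ,  0.7498,  0.0264]), 'eef_pos': array([ 0.5454, -0.0041,  0.1037]), 'ee_rot': array([-2.000e-04,  9.916e-01, -1.290e-01, -1.000e-04]), 'wrist_force': array([-0.522 , -0.3695, -9.2672]), 'wrist_torque': array([-0.0816, -0.4501,  0.0384])} 5.0 0.02658832657247478
```

View pics/w4.png

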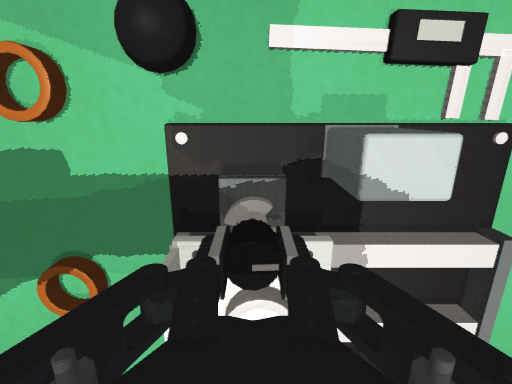

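>>> jog_arm(
  plan=[
    [[0, 0, 0], [0, 0, -8], -1],
    [[0, 0, 0], [0, 0, -16], -1],
    [[0, 0, 0], [0, 0, -24], -1],
    [[0, 0, 0], [0, 0, -32], -1],
    [[0, 0, 0], [0, 0, -40], -1],
    [[0, 0, 0], [0, 0, -48], -1],
    [[0, 0, 0], [0, 0, -56], -1],
    [[0, 0, 0], [0, 0, -64], -1],
    [[0, 0, 0], [0, 0, -72], -1],
    [[0, 0, 0], [0, 0, -80], -1],
    [[0, 0, 0], [0, 0, -80], -1],
  ],
)

```text
time: 6.42
eef_pos: [0.5438, -0.0045, 0.1027]
ee_rot: [-0.001, 0.843, 0.538, -0.002]
wrist_force: [-2.2, -0.2, -8.7]
opening: 0.0262
```

Run:
```python
from h import *
s=manip.sense();print({k:s[k].round(4) for k in('joint_positions','eef_pos','ee_rot','wrist_force','wrist_torque')},s['time'],s['opening'])
im=manip.read_camera('wrist')
cv2.imwrite('pics/w5.png',im[:,:,::-1])
```

```text
{'joint_positions': array([-0.2043,  0.4651,  0.1889,  1.9694, -0.1288,  0.7223,  1.1974]), 'eef_pos': array([ 0.5438, -0.0045,  0.1027]), 'ee_rot': array([-0.0013,  0.8432,  0.5376, -0.0015]), 'wrist_force': array([-2.1538, -0.2496, -8.7213]), 'wrist_torque': array([0.1806, 0.441 , 0.0583])} 6.425 0.02621413280265384
```

View pics/w5.png

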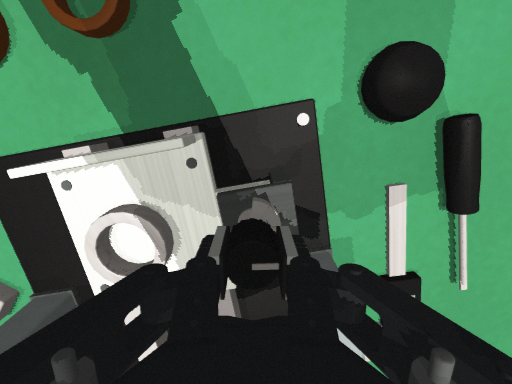

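>>> jog_arm(
  plan=[
    [[0, 0.001, 0], [0, 0, -8], -1],
    [[0, 0.001, 0], [0, 0, -16], -1],
    [[0, 0.001, 0], [0, 0, -24], -1],
    [[0, 0.001, 0], [0, 0, -32], -1],
    [[0, 0.001, 0], [0, 0, -40], -1],
    [[0, 0.001, 0], [0, 0, -48], -1],
    [[0, 0.001, 0], [0, 0, -54], -1],
    [[0, 0.001, 0], [0, 0, -60], -1],
    [[0, 0.001, 0], [0, 0, -65], -1],
    [[0, 0.001, 0], [0, 0, -65], -1],
  ],
)

```text
time: 7.72
eef_pos: [0.5437, -0.006, 0.1022]
ee_rot: [-0.003, 0.424, 0.905, -0.002]
wrist_force: [-2.4, -2.4, -9.4]
opening: 0.0264
```

Run:
```python
from h import *
s=manip.sense();print({k:s[k].round(4) for k in('joint_positions','eef_pos','ee_rot','wrist_force','wrist_torque')},s['time'],s['opening'])
im=manip.read_camera('wrist')
cv2.imwrite('pics/w6.png',im[:,:,::-1])
```

```text
{'joint_positions': array([ 0.0182,  0.4696, -0.0858,  1.9529,  0.0586,  0.7279,  2.1626]), 'eef_pos': array([ 0.5437, -0.006 ,  0.1022]), 'ee_rot': array([-0.0028,  0.4244,  0.9055, -0.0016]), 'wrist_force': array([-2.4116, -2.4159, -9.3733]), 'wrist_torque': array([-0.4109,  0.6369,  0.05  ])} 7.725 0.026359996065321654
```

View pics/w6.png

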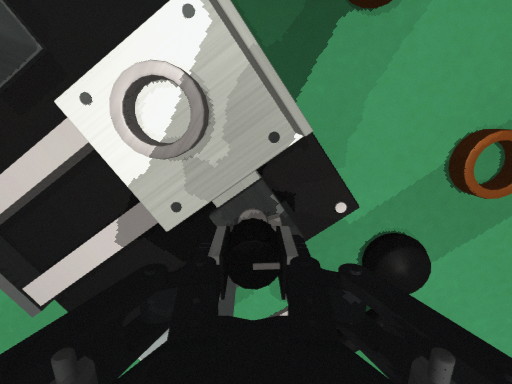

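>>> jog_arm(
  plan=[
    [[0, 0, 0], [0, 0, -4], -1],
    [[0, 0, 0], [0, 0, -7], -1],
    [[0, 0, 0], [0, 0, -10], -1],
    [[0, 0, 0], [0, 0, -12], -1],
    [[0, 0, 0], [0, 0, -12], -1],
  ],
)

```text
time: 8.4
eef_pos: [0.5437, -0.0062, 0.1023]
ee_rot: [-0.003, 0.328, 0.945, -0.002]
wrist_force: [-1.1, -1.9, -6.9]
opening: 0.0261
```

Run:
```python
from h import *
s=manip.sense();print({k:s[k].round(4) for k in('joint_positions','eef_pos','ee_rot','wrist_force','wrist_torque')},s['time'],s['opening'])
im=manip.read_camera('wrist')
cv2.imwrite('pics/w7.png',im[:,:,::-1])
```

```text
{'joint_positions': array([ 0.0584,  0.4728, -0.1357,  1.9501,  0.0935,  0.7311,  2.3408]), 'eef_pos': array([ 0.5437, -0.0062,  0.1023]), 'ee_rot': array([-0.0029,  0.3279,  0.9447, -0.0016]), 'wrist_force': array([-1.123 , -1.8534, -6.8917]), 'wrist_torque': array([-0.2855,  0.3886,  0.0434])} 8.4 0.026134028264540737
```

View pics/w7.png

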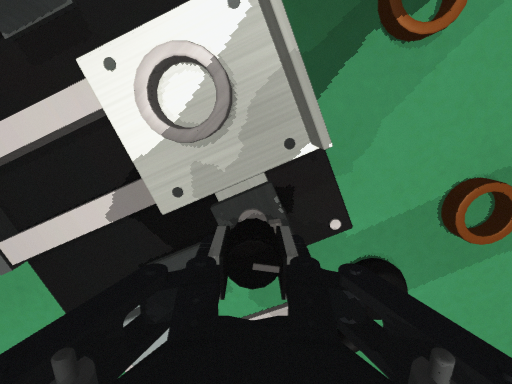

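>>> jog_arm(
  plan=[
    [[0, 0, 0.001], [0, 0, -12], -1],
    [[0, 0, 0.001], [0, 0, -10], -0.2],
    [[0, 0, 0.001], [0, 0, -10], 0.0],
    [[0, 0, 0.001], [0, 0, -10], 0.1],
    [[0, 0, 0], [0, 0, -10], 0.2],
    [[0, 0, -0.03], [0, 0, -10], 0.3],
    [[0, 0, -0.06], [0, 0, -10], 0.3],
    [[0, 0, -0.08], [0, 0, -10], 0.3],
    [[0, 0, -0.08], [0, 0, -10], 0.3],
  ],
)

```text
time: 9.57
eef_pos: [0.5454, -0.0061, 0.1839]
ee_rot: [-0.001, 0.245, 0.97, -0.001]
wrist_force: [-0.5, -0.6, 0.1]
opening: 0.0556
```

Run:
```python
from h import *
s=manip.sense();print({k:s[k].round(4) for k in('joint_positions','eef_pos','ee_rot','wrist_force','wrist_torque')},s['time'],s['opening'])
c=manip.get_calibration('wrist');im=manip.read_camera('wrist')
print(proj(c,[[.5455,-.0045,.118],[.5455,-.0045,.128]]))
cv2.imwrite('pics/w8.png',im[:,:,::-1])
im=manip.read_camera('side')
cv2.imwrite('pics/s8.png',im[:,:,::-1])
a=im[170:310,235:400,::-1];cv2.imwrite('pics/zb8.png',cv2.resize(a,None,fx=4,fy=4,interpolation=cv2.INTER_CUBIC))
```

```text
{'joint_positions': array([ 0.1091,  0.3623, -0.1956,  1.8924,  0.0895,  0.8978,  2.5172]), 'eef_pos': array([ 0.5454, -0.0061,  0.1839]), 'ee_rot': array([-1.100e-03,  2.446e-01,  9.696e-01, -9.000e-04]), 'wrist_force': array([-0.4853, -0.6013,  0.1016]), 'wrist_torque': array([-0.06  ,  0.0084, -0.0073])} 9.575 0.055604896176521
[[251.75489396 206.26491079]
 [251.75173794 210.38685545]]
```

View pics/w8.png

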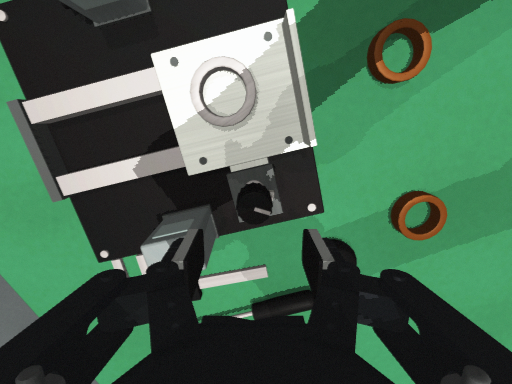

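View pics/zb8.png

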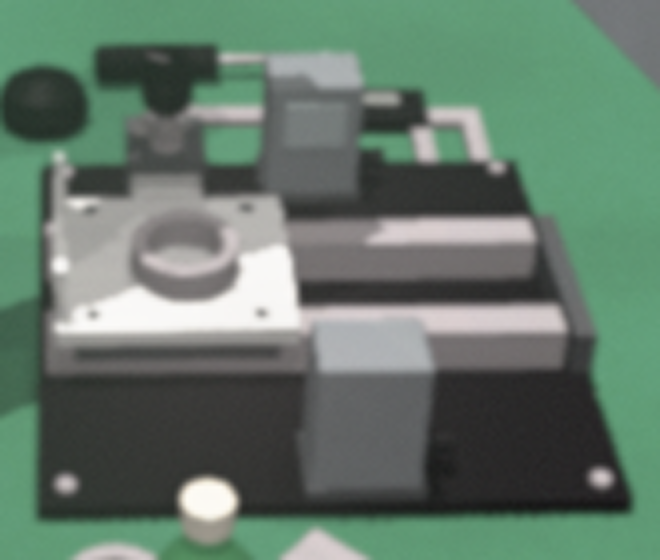

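Run:
```python
from h import *
s=manip.sense();c=manip.get_calibration('wrist')
im=cv2.imread('pics/w8.png');g=cv2.cvtColor(im,6)
m=np.zeros_like(g);m[198:222,238:276]=(g[198:222,238:276]>75)
print(g[200:220:2,248:276:2])
a=im[150:240,210:330];cv2.imwrite('pics/zk.png',cv2.resize(a,None,fx=6,fy=6,interpolation=cv2.INTER_CUBIC))
```

```text
[[ 17  16  19  21  16  18  16  18  18  17  20  15 153 116]
 [ 19  19  17  21  18  18  17  15  19  21  18  12  75 114]
 [ 17  19  17  20  16  18  17  18  16  17  17  18  46 113]
 [ 15  18  16  17  22  15  20  16  18  17  17  19  39 112]
 [ 20  23  18  73 131 101  51  26  19  17  14  20 102 109]
 [ 24  22  19 117 138 141 130 124 109  66  29  14 103 111]
 [ 19  18  21  15  21  53 116 118 121 121 124  89  93 112]
 [ 19  17  17  16  21  18  20  19  34  83 116  91 110 109]
 [ 17  20  17  19  22  16  18  19  17  19  20  32  36  34]
 [ 18  19  19  20  19  18  19  17  20  16  26  33  34  33]]
```

View pics/zk.png

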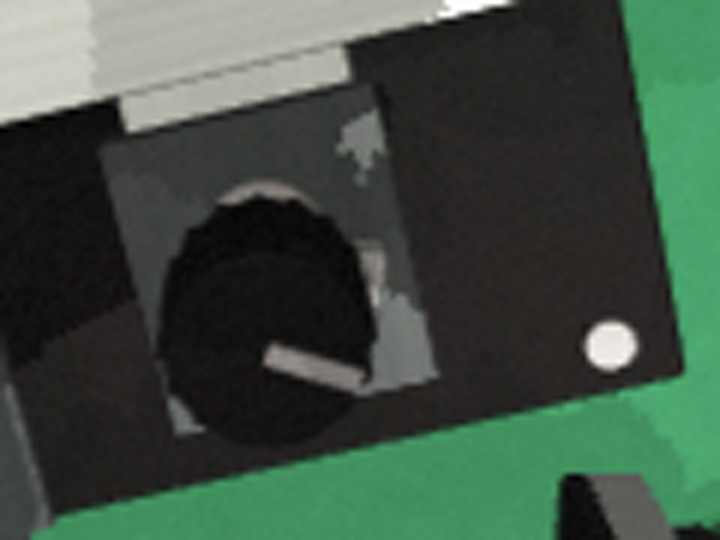

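Run:
```python
from h import *
c=manip.get_calibration('wrist')
P=ray(c,np.array([[254.2,209.2],[270.8,213.7]]),.129);d=P[1]-P[0];print(P,np.degrees(np.arctan2(d[1],d[0]))+15.1, np.linalg.norm(d))
```

```text
[[ 0.54110767 -0.00553642  0.129     ]
 [ 0.53158484  0.00376787  0.129     ]] 150.76505725643798 0.01331367985944555
```

>>> jog_arm(
  plan=[
    [[0, 0, 0], [0, 0, 10], -1],
    [[0.02, -0.03, 0], [0, 0, 20], -1],
    [[0.04, -0.05, 0], [0, 0, 30], -1],
    [[0.06, -0.08, 0], [0, 0, 40], -1],
    [[0.085, -0.106, 0], [0, 0, 50], -1],
    [[0.085, -0.106, 0], [0, 0, 60], -1],
    [[0.085, -0.106, 0], [0, 0, 70], -1],
    [[0.085, -0.106, 0], [0, 0, 76.7], -1],
    [[0.085, -0.106, 0], [0, 0, 76.7], -1],
  ],
)

```text
time: 10.8
eef_pos: [0.418, -0.0591, 0.1817]
ee_rot: [-0.002, 0.793, 0.609, -0.004]
wrist_force: [0.2, 0.5, -0.4]
opening: 0.0001
```

Run:
```python
from h import *
s=manip.sense();print({k:s[k].round(4) for k in('joint_positions','eef_pos','ee_rot','wrist_force','wrist_torque')},s['time'],s['opening'])
c=manip.get_calibration('wrist');im=manip.read_camera('wrist')
print(proj(c,[[.4609,-.0699,.085],[.5457,-.0048,.128]]))
cv2.imwrite('pics/w9.png',im[:,:,::-1])
```

```text
{'joint_positions': array([ 0.039 ,  0.1554,  0.0227,  2.1755, -0.0024,  0.8197,  1.3734]), 'eef_pos': array([ 0.418 , -0.0591,  0.1817]), 'ee_rot': array([-0.0023,  0.793 ,  0.6093, -0.0039]), 'wrist_force': array([ 0.231 ,  0.5073, -0.3738]), 'wrist_torque': array([ 0.0261, -0.0145,  0.0257])} 10.8 0.00014264549256224937
[[253.24464948 239.73155198]
 [349.62355671 329.35805569]]
```

View pics/w9.png

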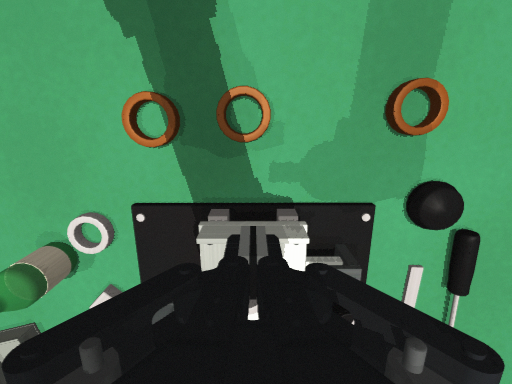

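>>> jog_arm(
  plan=[
    [[0, 0.01, 0.04], [0, 0, 0], -1],
    [[0, 0.01, 0.08], [0, 0, 0], -1],
    [[0, 0.01, 0.11], [0, 0, 0], -1],
    [[0, 0.01, 0.118], [0, 0, 0], -1],
    [[0, 0.01, 0.118], [0, 0, 0], -1],
  ],
)

```text
time: 11.48
eef_pos: [0.4267, -0.0618, 0.0637]
ee_rot: [-0.002, 0.792, 0.61, -0.004]
wrist_force: [-0.2, 0.5, 0.7]
opening: -0.0003
```

```bash
cat > st.py <<'E'
from h import *
s=manip.sense();print({k:s[k].round(4) for k in('joint_positions','eef_pos','ee_rot','wrist_force')},s['time'],s['opening'])
d=s['eef_pos'][:2]-[.6057,-.1090];print('unit xy',d@[.9655,-.2605],d@[.2605,.9655])
E
python3 st.py
```

```text
{'joint_positions': array([ 0.0474,  0.391 ,  0.0204,  2.2328, -0.0119,  0.5273,  1.3887]), 'eef_pos': array([ 0.4267, -0.0618,  0.0637]), 'ee_rot': array([-0.0024,  0.7924,  0.6099, -0.0041]), 'wrist_force': array([-0.1591,  0.5358,  0.6722])} 11.475 -0.00030958978589586876
unit xy -0.18509536108523608 -0.0010969058017565037
```

>>> jog_arm(
  plan=[
    [[0, 0.006, 0], [0, 0, 0], -1],
    [[0, 0.012, 0], [0, 0, 0], -1],
    [[0, 0.017, 0], [0, 0, 0], -1],
    [[0, 0.021, 0], [0, 0, 0], -1],
    [[0, 0.025, 0], [0, 0, 0], -1],
    [[0, 0.029, 0], [0, 0, 0], -1],
    [[0, 0.033, 0], [0, 0, 0], -1],
    [[0, 0.037, 0], [0, 0, 0], -1],
    [[0, 0.041, 0], [0, 0, 0], -1],
    [[0, 0.045, 0], [0, 0, 0], -1],
  ],
)

```text
time: 12.72
eef_pos: [0.4703, -0.0734, 0.0632]
ee_rot: [-0.003, 0.792, 0.61, -0.004]
wrist_force: [-3.4, 1.0, 1.4]
opening: 0.0001
```

```bash
python3 st.py
python3 - <<'E'
from h import *
im=manip.read_camera('side')
a=im[170:310,235:400,::-1];cv2.imwrite('pics/zb10.png',cv2.resize(a,None,fx=4,fy=4,interpolation=cv2.INTER_CUBIC))
E
```

```text
{'joint_positions': array([ 0.0634,  0.4464,  0.0237,  2.1313, -0.0153,  0.5738,  1.4097]), 'eef_pos': array([ 0.4703, -0.0734,  0.0632]), 'ee_rot': array([-0.0026,  0.7924,  0.61  , -0.0042]), 'wrist_force': array([-3.359 ,  1.0388,  1.4343])} 12.725 0.0001350211239591646
unit xy -0.1399653179225291 -0.0008936848190188307
```

View pics/zb10.png

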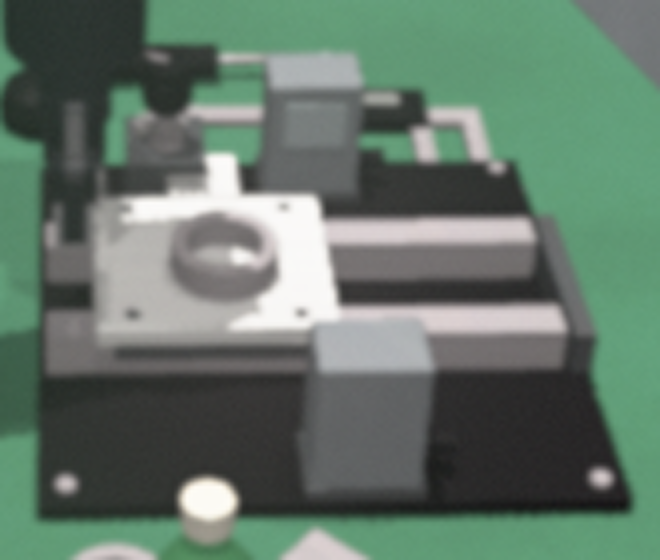

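>>> jog_arm(
  plan=[
    [[0, 0.004, 0], [0, 0, 0], -1],
    [[0, 0.008, 0], [0, 0, 0], -1],
    [[0, 0.012, 0], [0, 0, 0], -1],
    [[0, 0.016, 0], [0, 0, 0], -1],
    [[0, 0.02, 0], [0, 0, 0], -1],
    [[0, 0.024, 0], [0, 0, 0], -1],
    [[0, 0.028, 0], [0, 0, 0], -1],
    [[0, 0.032, 0], [0, 0, 0], -1],
    [[0, 0.036, 0], [0, 0, 0], -1],
    [[0, 0.04, 0], [0, 0, 0], -1],
    [[0, 0.044, 0], [0, 0, 0], -1],
    [[0, 0.048, 0], [0, 0, 0], -1],
    [[0, 0.052, 0], [0, 0, 0], -1],
    [[0, 0.056, 0], [0, 0, 0], -1],
    [[0, 0.06, 0], [0, 0, 0], -1],
  ],
)

```text
time: 14.65
eef_pos: [0.5294, -0.089, 0.0628]
ee_rot: [-0.002, 0.792, 0.61, -0.004]
wrist_force: [-2.0, 0.5, 1.2]
opening: -0.0002
```

```bash
python3 st.py
```

```text
{'joint_positions': array([ 0.0806,  0.5212,  0.0279,  1.9899, -0.0195,  0.6391,  1.4325]), 'eef_pos': array([ 0.5294, -0.089 ,  0.0628]), 'ee_rot': array([-0.0021,  0.7925,  0.6099, -0.0038]), 'wrist_force': array([-1.9716,  0.5082,  1.2397])} 14.65 -0.00020729408731225065
unit xy -0.0788785385694141 -0.0005835387964523778
```

Now the last stretch, slowly, until the force rises at the stop.

>>> jog_arm(
  plan=[
    [[0, 0.002, 0], [0, 0, 0], -1],
    [[0, 0.004, 0], [0, 0, 0], -1],
    [[0, 0.006, 0], [0, 0, 0], -1],
    [[0, 0.008, 0], [0, 0, 0], -1],
    [[0, 0.009, 0], [0, 0, 0], -1],
  ],
)

```text
time: 15.28
eef_pos: [0.5364, -0.0909, 0.0625]
ee_rot: [-0.004, 0.792, 0.61, -0.005]
wrist_force: [-8.0, 1.7, 6.9]
opening: 0.0001
```

```bash
python3 st.py
```

```text
{'joint_positions': array([ 0.0828,  0.5324,  0.0282,  1.9696, -0.0205,  0.6523,  1.4356]), 'eef_pos': array([ 0.5364, -0.0909,  0.0625]), 'ee_rot': array([-0.0036,  0.7924,  0.6099, -0.0052]), 'wrist_force': array([-7.9523,  1.7262,  6.9103])} 15.275 0.00013013347279684616
unit xy -0.07164533370550989 -0.0005743146515298329
```

>>> jog_arm(
  plan=[
    [[0, 0.003, 0], [0, 0, 0], -1],
    [[0, 0.004, 0], [0, 0, 0], -1],
    [[0, 0.004, 0], [0, 0, 0], -1],
  ],
)

```text
time: 15.65
eef_pos: [0.5363, -0.0909, 0.0618]
ee_rot: [-0.007, 0.792, 0.61, -0.008]
wrist_force: [-12.0, 3.2, 9.4]
opening: -0.0002
```

```bash
python3 st.py
```

```text
{'joint_positions': array([ 0.0836,  0.5369,  0.0278,  1.9634, -0.0212,  0.6628,  1.4369]), 'eef_pos': array([ 0.5363, -0.0909,  0.0618]), 'ee_rot': array([-0.0069,  0.7923,  0.61  , -0.0081]), 'wrist_force': array([-12.023 ,   3.1555,   9.396 ])} 15.65 -0.00015861807136499886
unit xy -0.07174092709115101 -0.0006293277457036714
```

>>> jog_arm(
  plan=[
    [[0, -0.005, 0], [0, 0, 0], -1],
    [[0, -0.02, 0], [0, 0, 0], -1],
    [[0, -0.04, 0], [0, 0, 0], -1],
    [[0, -0.06, 0], [0, 0, 0], -1],
    [[0, -0.06, -0.05], [0, 0, 0], -1],
    [[0, -0.06, -0.1], [0, 0, 0], -1],
    [[0, -0.06, -0.15], [0, 0, 0], -1],
    [[0, -0.06, -0.16], [0, 0, 0], -1],
    [[0, -0.06, -0.16], [0, 0, 0], -1],
  ],
)

```text
time: 16.77
eef_pos: [0.4817, -0.0757, 0.2233]
ee_rot: [-0.006, 0.792, 0.61, -0.007]
wrist_force: [-0.9, -0.2, -1.2]
opening: 0.0001
```

```bash
python3 st.py
python3 - <<'E'
from h import *
for n,b in(('side',(170,310,235,400)),('scene',(135,275,120,285))):
    im=manip.read_camera(n)
    a=im[b[0]:b[1],b[2]:b[3],::-1];cv2.imwrite(f'pics/end_{n}.png',cv2.resize(a,None,fx=4,fy=4,interpolation=cv2.INTER_CUBIC))
im=manip.read_camera('wrist');cv2.imwrite('pics/end_w.png',im[:,:,::-1])
# expected: lip front/rear bottom etc
th=-.2637;R=np.array([[np.cos(th),-np.sin(th)],[np.sin(th),np.cos(th)]])
W=lambda x,y,z:[*(R@[x,y]+[.6057,-.1090]),z]
for n,o in(('side',[235,170]),('scene',[120,135])):
    c=manip.get_calibration(n)
    print(n,((proj(c,[W(.07,-.06,.05),W(.07,.06,.05),W(.005,0,.07)])-o)*4).round(0))
E
```

```text
{'joint_positions': array([ 0.0576,  0.213 ,  0.0333,  1.9881, -0.0076,  0.9601,  1.407 ]), 'eef_pos': array([ 0.4817, -0.0757,  0.2233]), 'ee_rot': array([-0.0063,  0.7923,  0.61  , -0.0074]), 'wrist_force': array([-0.8798, -0.2419, -1.1528])} 16.775 8.823845698126746e-05
unit xy -0.128426776421349 -0.00018643193785710527
side [[469. 327.]
 [433. 195.]
 [336. 230.]]
scene [[183. 248.]
 [303. 347.]
 [306. 221.]]
```

View pics/end_side.png

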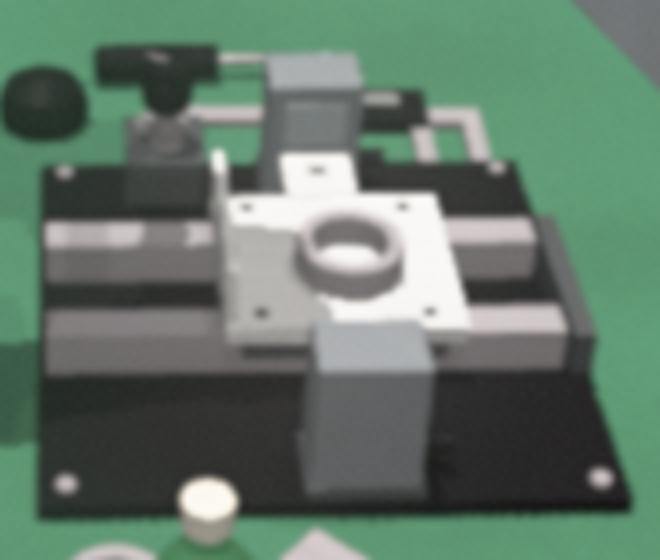

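View pics/end_scene.png

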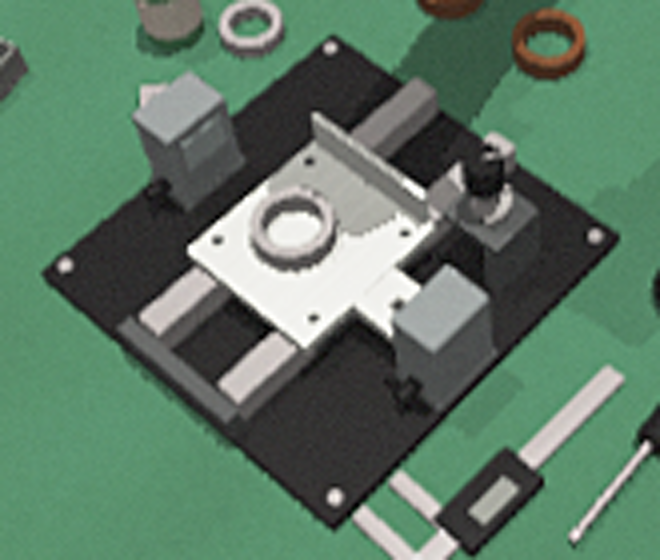

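View pics/end_w.png

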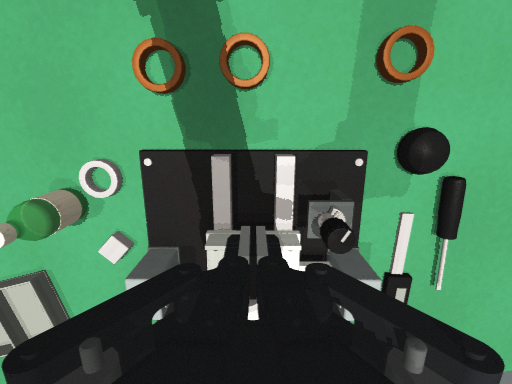

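Run:
```python
from h import *
for n,o,p in(('side',[235,170],[350,240]),('scene',[120,135],[294,221])):
    P=ray(manip.get_calibration(n),np.array([p])/4+o,.07)[0,:2]-[.6057,-.1090]
    print(n,P@[.9655,-.2605]-.005,P@[.2605,.9655])
```

```text
side 0.006729652584234182 -0.00913427222020436
scene 0.005504241283894659 -0.006510458584145052
```

```bash
python3 -c "
from station import manip
print(manip.close_job())"
```

```text
the job is handed in; nothing more can be done
None
```

The job is done and handed in at about 17 s of the 61 s allowed; `close_job` gives no verdict, so these are my own measurements.

- **Lock screw:** I gripped the knob, pulled it up about 12 mm and turned it anticlockwise to its stop. After I let go, the rib's angle read about 151° (2.63 rad), and the pictures show the knob still standing up. One grasp was enough, because I first turned the wrist back to give it the range. At the stop the pads slipped a few degrees on the knob, as expected.
- **Carriage:** I pushed the lip at about 30 to 40 mm/s until the force rose to about 12 N with no further movement. In both fixed cameras the carriage's front corners lie within about 1 pixel of where the 90 mm end stop would put them.
- **Ring:** It lies flat about 9 to 11 mm from the carriage's middle (limit 20 mm). The two cameras disagree by about 3 mm. I did not measure its offset before the push, and I never came near it with the fingers.
- **Bystanders and arm:** In the last pictures the bystanders in view look unmoved; I judged this by eye and did not measure it. The arm ended raised and clear of everything.

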